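# Load the bottle warmer's drying tiers

### The job

Load the drying set on the warmer: thread the long tier with the large holes down over both pins until it rests level on the pins' lower step, then thread the short tier with the small holes over the same pins until it rests level on their upper step. Then take the loop-handled spoon out of its holder, hang it by its loop on the warmer's steel arm, let go, and finally press the warmer's button fully down and release it. Leave the bottle, jar, cup, caps and rings where they are.

Things in the scene. Friction and masses are not known exactly. Their poses are not given: they have to be found in the camera images.
- warmer: Fixed white bottle warmer/dryer. Origin: on the shelf, midway between its two pins; x = depth (away from the robot at yaw 0), y = length (left), z up; yaw within 0.2 rad. Deck x -55..55, y -195..150 mm, top at z 45. Control tower with the button: y -193..-123, top at z 120. Two upright grey pins at y +65 and -65 mm, x 0. Steel column, 14 mm thick, at y 138, x 0, carries the hanging arm at its top.
- low_seat (a point): Midway between the pins at their lower step, 60 mm above the shelf: the underside centre of the long tier comes here. Axes as the warmer's. Each pin is 34 mm in diameter up to this step, and 22 mm from here up to the upper step.
- high_seat (a point): Midway between the pins at their upper step, 115 mm above the shelf: the underside centre of the short tier comes here. Axes as the warmer's. The step's edge is chamfered to 19 mm diameter over its last 3 mm. Above it each pin is 10 mm in diameter up to 145 mm, then tapers to 4 mm at its tip, 155 mm above the shelf.
- pin_left (a point): Tip of the pin at the warmer's y = +65 mm, 155 mm above the shelf.
- pin_right (a point): Tip of the pin at the warmer's y = -65 mm, 155 mm above the shelf.
- hang_point (a point): Top of the level steel hanging arm, halfway along, 180 mm above the shelf, at the warmer's x 0, y 163 mm; axes as the warmer's. Arm: round bar 10 mm thick, from the column (y 138, nothing higher there) along +y to y 182, then turned up to its free end at y 192, whose top is 192 mm above the shelf. A loop goes on over the free end, moving along the warmer's -y, then down on the bar.
- long_tier: Loose grey plastic tier lying flat on the shelf: shallow tray 56 mm wide (x), 190 mm long (y), 18 mm high over the rim (floor 6 mm thick; rim 4 mm thick, flush with the outside), about 110 g. Two round through holes of 27 mm diameter on its long centre line at y +65 and -65 mm. Half-turn symmetric. Origin: centre of its underside, z up. It goes on the lower step and passes over the upper one.
- short_tier: Loose grey plastic tier lying flat on the shelf: shallow tray 56 mm wide (x), 166 mm long (y), 18 mm high over the rim (floor 6 mm thick; rim 4 mm thick, flush with the outside), about 110 g. Two round through holes of 15 mm diameter on its long centre line at y +65 and -65 mm. Half-turn symmetric. Origin: centre of its underside, z up. It stops at the upper step.
- spoon: Hard dark silicone spoon, 160 mm tall, about 45 g, standing upright, bowl down, in its holder. Origin: underside of the bowl; z up the handle; y = axis of the loop. Bowl 36 mm wide (x), 12 mm thick, 38 mm high; stem 14 by 9 mm; loop at the top. Lifted by the top of the loop it hangs upright.
- loop (a point): Centre of the spoon's round loop, 130 mm above the spoon's underside. The loop is a ring of flat bar, outside diameter 60 mm, inside diameter 44 mm, 8 mm of material radially and 10 mm thick along its axis (y). Its topmost part can be pinched from above across the 10 mm. When hung, this centre lies 22 mm below the hanging arm's top.
- holder: Fixed grey plastic holder for the spoon: open-topped box 56 mm (x) by 28 mm (y), 62 mm high, 5 mm walls, on a foot of 75 by 50 mm; its inner floor is 8 mm above the shelf. Origin: centre of its underside; x and y as the spoon's.
- button (a joint): Travel of the button in m: 0 released, 0.006 fully down. It springs back; about 5 N pushes it fully down.
- button_top (a point): Centre of the top of the warmer's round white button (38 mm across, in a grey housing on top of the control tower). Pressed straight down.
- glass_bottle: Bystander: clear glass bottle with white cap, 62 mm across, 170 mm tall, standing at the left. Origin at its underside.
- jar: Bystander: glass jar with steel lid, 72 mm across, 100 mm tall, standing at the right. Origin at its underside.
- collar: Bystander: white plastic ring, 64 mm across, 16 mm high, lying flat at the front left. Origin at its underside.
- wide_ring: Bystander: grey plastic ring, 80 mm across, 14 mm high, lying flat at the back left. Origin at its underside.
- cap: Bystander: white bottle cap (solid disc), 48 mm across, 18 mm high, at the front right. Origin at its underside.
- big_cap: Bystander: white bottle cap, 68 mm across, 26 mm high, at the back right. Origin at its underside.
- cup: Bystander: white open cup, 72 mm across, 75 mm tall, at the far front left. Origin at its underside.
There are look-alikes about, which are no part of the job. Leave any green look-alike of the long_tier alone.

How it is judged:
By the outcome, as a careful person would: the job done as asked, in the order asked, and still so for the second after the job is handed in, with the robot touching nothing.
It also fails if it takes over 72 s, if anything falls off the work surface, if the arm or the gripper's body presses on something with over 40 N, if the wrist force passes 120 N, or if a joint passes its speed limit or range.

### The arm

A 6-joint arm with a two-finger parallel gripper is mounted at the origin on the work surface. World frame = base frame: x ahead of the robot, y to its left, z up, the work surface at z = 0. Lengths are in m, angles in rad, forces in N, time in s.
With the tool pointing down it reaches from about 0.375 to 0.9 m from the base axis. Payload 3.1 kg.
Tool frame: the origin (TCP) lies on the centre line of the jaws, within the pads' length; the fingertips stand robot.tip_reach ahead of it and the grasp point (between the pads) lies 8 mm behind it (robot.tip_reach is the distance from the TCP to the fingertips, in m); z points along the fingers, y is the line along which they close (so a half turn about z gives the same grasp; the last joint's range is limited). The gripper opens to 87 mm and grips with 3 to 60 N. Pads are 19 mm wide; open, the fingers measure 117 mm over their backs; the gripper's body (75 mm by 190 mm) begins 51 mm behind the grasp point.
Start: joints at [1.077, 0.527, 1.433, -0, 1.181, -0.178], TCP at [0.193, 0.594, 0.234] pointing down, gripper open.
Joint ranges: [-3.08, 3.08], [-0.75, 2.2], [0.22, 2.44], [-1.43, 4.57], [0, 2.65], [-2.85, 2.85]. Speed limits (rad/s): [2.79, 2.79, 3.14, 3.14, 3.14, 3.14].

### API

Orientations are given as a unit quaternion [x, y, z, w].
In Python, from rig import robot gives the robot as it stands.
- The arm moves only by the tool jog_arm, never from a script. Its argument "motion" is one flat list of numbers, 7 for each row, row after row: the shift along the tool's x, y, z scaled (see below), then the turn, a rotation vector about the tool's x, y, z scaled (see below), then the gripper's target within -1 to 1 (shut at 1, half-way at 0, fully open at -1). In form: [x, y, z, rx, ry, rz, hand, x, y, z, rx, ry, rz, hand, ...]. A call has 1 to 12 rows; each row shifts and turns the commanded pose from where the row before left it, along the tool's axes as they then stand; what a row does not reach is not made up. The controller multiplies each number of a shift by 4 cm and each number of a turn by 4 degrees. A row lasts 1/8 s, in which the tool goes at most 62.5 mm and 10.7 degrees, less where a joint would pass 70% of its speed; a pose out of reach is approached as far as the arm can. A call with a number of a shift or a turn outside -1 to 1 is refused whole. A call with a gripper value outside its range is refused whole. The fingers move at their own pace and stop on an object; "grip_force" is the grip in N (left out, the last holds). Time passes only in rows, so rows that do not move let the fingers close. It gives the time, the measured TCP pose, the force, the opening and the grip force at its end, in the units of the state.
- robot.get_obs(): the state, without advancing time (a new reading comes with each control period).
- robot.camera(name): name is "side" or "top" or "wrist"; returns the picture (480x640x3 uint8, blue, green, red); there is no depth.
- robot.calibration(name): a dict with "fx", "fy", "cx", "cy" (pixels), "dist_coeffs" ([k1, k2, p1, p2, k3] as OpenCV has them; the pictures are not rectified), "R" (3x3) and "t" (3): a world point X has camera coordinates R X + t; the wrist camera has in their place "T_tool_cam" (4x4, takes a point from camera to tool coordinates, whose origin is the TCP and whose axes are the flange's). Camera axes: x right, y down, z forward; pixel columns grow to the right and rows downward; lengths in m; the calibration is good to about 2 mm. A picture is of the moment at which its call begins: read the wrist's pose just before it. calibration takes no time and is no camera call.
- robot.hand_in(): hands the job in; it is judged then, once.
The state is a dict: "time": time; "q": joint angles; "joint_velocities": joint speeds; "joint_torque": joint torques, N m; "position": TCP position; "tool_rot": TCP orientation; "ft_force": force on the tool from outside, world axes, zero at the start; "moment": the same for the moment, N m; "grip_width": finger opening in m; "grip_force": force on a finger pad.
Only numpy, scipy, OpenCV 4.12 (cv2) and the standard library are available. Lean on these libraries where they do the work, as an engineer would, in place of code of your own. Each camera call takes 0.05 s, during which the arm holds its last target. There are 200 camera calls.

## Working session

There is one attempt and no reset: what is moved stays moved. The work goes in short steps, Python scripts to look and compute and a tool call to move; the robot and the scene stay as the last step left them, time stands still between calls to the robot, and variables do not carry over. Pictures are saved under pics/ and viewed, at most 10 in all, crops included, and the job is handed in when it is done.

Besides the shell and the picture viewer there is one more tool, called as a command line: name --argument value ..., lists and objects as JSON in quotes. jog_arm: Moves the arm, as the interface text tells. Shifts and turns lie within -1 to 1; 1 stands for 4 cm of shift or 4 degrees of turn. Its arguments: {"type":"object","properties":{"motion":{"type":"array","items":{"type":"number"}},"grip_force":{"type":"number"}},"required":["motion"]}

```bash
ls; mkdir -p pics; python3 - <<'E'
from rig import robot
import cv2,numpy as np
o=robot.get_obs();print(o);print(robot.tip_reach)
for n in("top","side"):
    cv2.imwrite(f"pics/{n}0.png",robot.camera(n))
    print(n,robot.calibration(n))
cv2.imwrite("pics/w0.png",robot.camera("wrist"));print(robot.calibration("wrist"))
E
```

```text
pics
{'time': 0.0, 'q': array([ 1.07750259e+00,  5.28475094e-01,  1.43388949e+00, -1.77659576e-05,
        1.18139162e+00, -1.78498826e-01]), 'joint_velocities': array([ 3.36612029e-05, -5.07579625e-04, -1.14699857e-04, -2.20780462e-04,
        9.39553031e-04, -2.25812218e-05]), 'joint_torque': array([ 8.88087252e-04, -4.40054655e+01, -1.76585716e+01,  6.32681837e-02,
        5.83232555e-02, -1.46199463e-04]), 'position': array([0.19315099, 0.59366585, 0.2325702 ]), 'tool_rot': array([ 1.56744938e-01,  9.87638524e-01, -1.02402939e-03, -3.48815094e-04]), 'ft_force': array([-0.81212953, -0.12451353,  0.17723291]), 'moment': array([-0.07157842,  0.00149791,  0.0095065 ]), 'grip_force': 0.0, 'grip_width': 0.08697843299706204}
0.011
top {'fx': 472.3850525529899, 'fy': 472.3850525529899, 'cx': 317.3132280675162, 'cy': 232.3657110473275, 'dist_coeffs': array([-0.0593968,  0.       ,  0.       ,  0.       ,  0.       ]), 'R': array([[-0.01411434, -0.99989141, -0.00423789],
       [-0.98897372,  0.01458484, -0.14737117],
       [ 0.14741697,  0.00211112, -0.98907218]]), 't': array([0.01707743
[... 271 characters left out ...]
336],
       [-0.11240805,  0.73182375, -0.67215953],
       [ 0.098237  , -0.66494816, -0.74040086]]), 't': array([0.48889333, 0.12597659, 1.17782077])}
{'fx': 385.5152243566935, 'fy': 385.5152243566935, 'cx': 320.4502722204447, 'cy': 235.41508845588604, 'dist_coeffs': array([-0.00075097,  0.        ,  0.        ,  0.        ,  0.        ]), 'T_tool_cam': array([[ 4.19943782e-04, -9.60415155e-01, -2.78572348e-01,
         7.65624371e-02],
       [ 9.99999883e-01,  4.70047645e-04, -1.13066315e-04,
        -1.05005359e-04],
       [ 2.39532879e-04, -2.78572268e-01,  9.60415240e-01,
        -1.52442506e-01],
       [ 0.00000000e+00,  0.00000000e+00,  0.00000000e+00,
         1.00000000e+00]])}
```

View pics/top0.png

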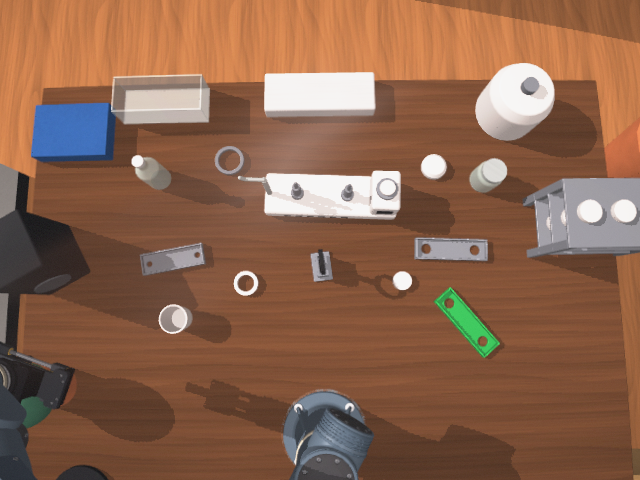

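View pics/side0.png

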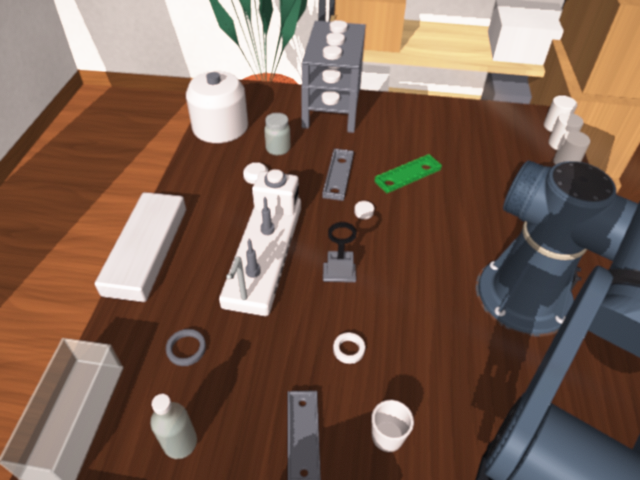

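Top view: long tier at (451,249) with large holes at (426,249) and (475,250). The short tier is at (172,259), the pins at about (296,185) and (347,187), the spoon and holder at (321,263), the button at (387,188) and the hanging arm at (240–268,180). The green look-alike is at (467,322).

```bash
cat > h.py <<'E'
from rig import robot
import cv2,numpy as np
from scipy.spatial.transform import Rotation as Ro
def cam(n,obs=None):
    c=robot.calibration(n);K=np.array([[c['fx'],0,c['cx']],[0,c['fy'],c['cy']],[0,0,1.]])
    if 'R' in c: return K,np.array(c['dist_coeffs']),np.array(c['R']),np.array(c['t'])
    T=np.eye(4);T[:3,:3]=Ro.from_quat(obs['tool_rot']).as_matrix();T[:3,3]=obs['position']
    M=np.linalg.inv(T@np.array(c['T_tool_cam']))
    return K,np.array(c['dist_coeffs']),M[:3,:3],M[:3,3]
def ray(C,uv):
    K,d,R,t=C;p=cv2.undistortPoints(np.array(uv,float).reshape(-1,1,2),K,d).reshape(-1,2)
    D=np.c_[p,np.ones(len(p))]@R; return -R.T@t,D
def plane(C,uv,z):
    o,D=ray(C,uv);return o+D*((z-o[2])/D[:,2])[:,None]
def tri(C1,u1,C2,u2):
    o1,D1=ray(C1,u1);o2,D2=ray(C2,u2)
    out=[]
    for a,b in zip(D1,D2):
        s=np.linalg.lstsq(np.c_[a,-b],o2-o1,rcond=None)[0];p,q=o1+a*s[0],o2+b*s[1];out.append(np.r_[(p+q)/2,np.linalg.norm(p-q)])
    return np.array(out)
def proj(C,X):
    K,d,R,t=C;return cv2.projectPoints(np.array(X,float).reshape(-1,1,3),cv2.Rodrigues(R)[0],t,K,d)[0].reshape(-1,2)
def blobs(mask,amin=20):
    n,l,s,c=cv2.connectedComponentsWithStats(mask.astype(np.uint8));return [(s[i,4],*c[i].round(1),*s[i,:4]) for i in range(1,n) if s[i,4]>=amin]
E
python3 - <<'E'
from h import *
np.set_printoptions(precision=4,suppress=True)
t=cv2.imread('pics/top0.png');C=cam('top')
print('long',plane(C,[(426,249),(475,250.5)],.006));print('short',plane(C,[(149.5,263),(196,255)],.006))
S=cam('side')
print('button',plane(C,[(387,188)],.125))
print('pins',plane(C,[(296,185),(347,187)],.155), tri(C,[(296,184),(347,186)],S,[(250,240),(266,198)]))
def big(n,x0,y0,x1,y1,f):
    im=cv2.imread(f'pics/{n}0.png')[y0:y1,x0:x1];return cv2.resize(im,None,fx=f,fy=f,interpolation=cv2.INTER_CUBIC)
a=big('top',230,150,430,290,4);cv2.imwrite('pics/c1.png',a)
b=np.vstack([big('top',130,230,230,290,4),big('top',400,225,500,285,4)])
cv2.imwrite('pics/c2.png',np.hstack([b,big('side',215,160,315,280,4)]))
E
```

```text
long [[ 0.4642 -0.2776  0.006 ]
 [ 0.4581 -0.4085  0.006 ]]
short [[0.4373 0.4569 0.006 ]
 [0.457  0.3325 0.006 ]]
button [[ 0.6022 -0.162   0.125 ]]
pins [[ 0.6053  0.0585  0.155 ]
 [ 0.5986 -0.0625  0.155 ]] [[ 0.6109  0.059   0.1452  0.0011]
 [ 0.6019 -0.0627  0.1534  0.0007]]
```

View pics/c1.png

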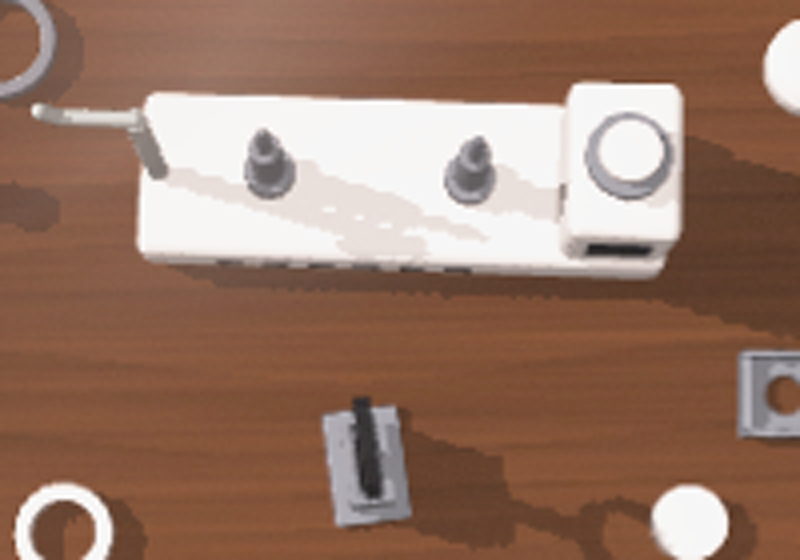

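View pics/c2.png

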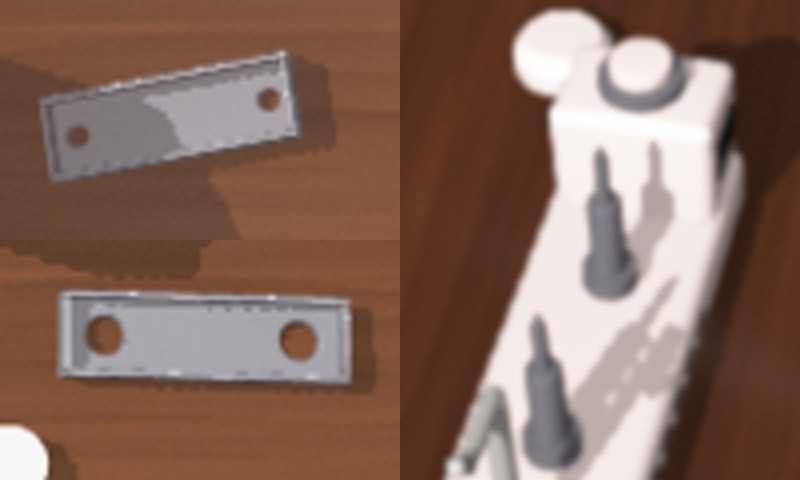

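Left crop: pin tips at full-frame (296,183) and (349.7,185), arm free end at (239.5,177.5), button centre at (387,188). The holder's foot is turned about 7°. Right crop: both hole pairs are visible, and side-view pin tips are at (249.5,239.2) and (265,198).

```bash
cat >> h.py <<'E'
np.set_printoptions(precision=4,suppress=True)
def go(x,y,z,ang,o=None):
    """turn (units of 4deg about tool z), then the shift in tool axes AFTER the turn, units of 4 cm"""
    o=o or robot.get_obs();R=Ro.from_quat(o['tool_rot']).as_matrix()
    cur=np.degrees(np.arctan2(R[1,1],R[0,1]));d=(ang-cur+180)%360-180
    R2=R@Ro.from_rotvec([0,0,-np.radians(d)]).as_matrix()
    s=R2.T@(np.array([x,y,z])-o['position'])/.04
    print('turn rz %.2f (cur %.1f)'%(-d/4,cur),'shift',s.round(2))
E
python3 - <<'E'
from h import *
C=cam('top');S=cam('side')
p=plane(C,[(296,183),(349.7,185)],.155);print('pins top',p,tri(C,[(296,183),(349.7,185)],S,[(249.5,239.2),(265,198)]))
d=p[0]-p[1];print(np.linalg.norm(d),'yaw',np.degrees(np.arctan2(-d[0],d[1])),'mid',(p[0]+p[1])/2)
# button side: (640,65)->
b=(387,188);s=(215+(640-400)/4,160+62/4);print('button',tri(C,[b],S,[s]))
print('arm end',plane(C,[(239.5,177.5)],.19),'junction',plane(C,[(264.5,180)],.175))
print('loop top',plane(C,[(230+362/4,150+400/4)],.16),'loop front',plane(C,[(230+372/4,150+495/4)],.138))
f=plane(C,[(230+u/4,150+v/4) for u,v in[(322,415),(395,405),(410,520),(337,527)]],.004);print('foot',f,f.mean(0))
h=plane(C,[(130+78/4,230+136/4),(130+269/4,230+98/4),(400+105/4,225+(335-240)/4),(400+299/4,225+(341-240)/4)],.006);print(h,h[:2].mean(0),h[2:].mean(0))
l=h[2:];go(*(l.mean(0)[:2]),.2,np.degrees(np.arctan2(*(l[0]-l[1])[[1,0]]))-90)
E
```

```text
pins top [[ 0.6102  0.0585  0.155 ]
 [ 0.6034 -0.0691  0.155 ]] [[ 0.6122  0.0589  0.1475  0.0002]
 [ 0.606  -0.0697  0.1463  0.0008]]
0.12775647500122478 yaw -3.0550419545170957 mid [ 0.6068 -0.0053  0.155 ]
button [[ 0.6008 -0.1605  0.1356  0.0022]]
arm end [[0.6164 0.1875 0.19  ]] junction [[0.6135 0.1313 0.175 ]]
loop top [[0.4486 0.0027 0.16  ]] loop front [[ 0.395  -0.0024  0.138 ]]
foot [[ 0.4564  0.0286  0.004 ]
 [ 0.4623 -0.0197  0.004 ]
 [ 0.3863 -0.0283  0.004 ]
 [ 0.3824  0.0197  0.004 ]] [0.4218 0.0001 0.004 ]
[[ 0.4346  0.4568  0.006 ]
 [ 0.4583  0.3292  0.006 ]
 [ 0.4648 -0.2783  0.006 ]
 [ 0.4588 -0.4079  0.006 ]] [0.4465 0.393  0.006 ] [ 0.4618 -0.3431  0.006 ]
turn rz 18.66 (cur 72.0) shift [-23.08   7.8    0.85]
```

jog_arm --motion '[0, 0, 0, 0, 0, 1, -1, 0, 0, 0, 0, 0, 1, -1, 0, 0, 0, 0, 0, 1, -1, 0, 0, 0, 0, 0, 1, -1, 0, 0, 0, 0, 0, 1, -1, 0, 0, 0, 0, 0, 1, -1, 0, 0, 0, 0, 0, 1, -1, 0, 0, 0, 0, 0, 1, -1, 0, 0, 0, 0, 0, 1, -1, 0, 0, 0, 0, 0, 1, -1, 0, 0, 0, 0, 0, 1, -1, 0, 0, 0, 0, 0, 1, -1]'

```text
time: 1.65
position: [0.1933, 0.594, 0.2331]
tool_rot: [0.546, 0.838, -0.0, 0.0]
ft_force: [0.3, -0.5, 0.9]
grip_width: 0.087
grip_force: 0.0
```

jog_arm --motion '[0, 0, 0, 0, 0, 1, -1, 0, 0, 0, 0, 0, 1, -1, 0, 0, 0, 0, 0, 1, -1, 0, 0, 0, 0, 0, 1, -1, 0, 0, 0, 0, 0, 1, -1, 0, 0, 0, 0, 0, 1, -1, 0, 0, 0, 0, 0, 0.66, -1, -1, 1, 0, 0, 0, 0, -1, -1, 1, 0, 0, 0, 0, -1, -1, 1, 0, 0, 0, 0, -1, -1, 1, 0, 0, 0, 0, -1, -1, 1, 0, 0, 0, 0, -1]'

```text
time: 3.15
position: [0.3849, 0.3837, 0.2334]
tool_rot: [0.723, 0.69, -0.0, -0.0]
ft_force: [0.2, 0.1, -0.5]
grip_width: 0.0867
grip_force: 0.0
```

jog_arm --motion '[-1, 1, 0, 0, 0, 0, -1, -1, 1, 0, 0, 0, 0, -1, -1, 0.8, 0, 0, 0, 0, -1, -1, 0, 0, 0, 0, 0, -1, -1, 0, 0, 0, 0, 0, -1, -1, 0, 0, 0, 0, 0, -1, -1, 0, 0, 0, 0, 0, -1, -1, 0, 0, 0, 0, 0, -1, -1, 0, 0, 0, 0, 0, -1, -1, 0, 0, 0, 0, 0, -1, -1, 0, 0, 0, 0, 0, -1, -1, 0, 0, 0, 0, 0, -1]'

```text
time: 4.65
position: [0.4731, -0.1008, 0.2335]
tool_rot: [0.723, 0.69, 0.0, -0.0]
ft_force: [0.4, -0.4, -0.4]
grip_width: 0.0872
grip_force: 0.0
```

jog_arm --motion '[-1, 0, 0, 0, 0, 0, -1, -1, 0, 0, 0, 0, 0, -1, -1, 0, 0, 0, 0, 0, -1, -1, 0, 0.3, 0, 0, 0, -1, -1, 0, 0.5, 0, 0, 0, -1, -1, 0, 0, 0, 0, 0, -1, 0, 0, 0, 0, 0, 0, -1, 0, 0, 0, 0, 0, 0, -1]'

```text
time: 5.65
position: [0.4617, -0.3386, 0.2012]
tool_rot: [0.724, 0.69, 0.0, -0.001]
ft_force: [-0.4, 0.3, -0.2]
grip_width: 0.0871
grip_force: 0.0
```

```bash
python3 - <<'E'
from h import *
o=robot.get_obs();print(o['time'],o['position'],o['ft_force']);im=robot.camera('wrist');cv2.imwrite('pics/w1.png',im)
go(.4618,-.3431,.013,-2.7,o)
print(proj(cam('wrist',o),[(.4648,-.2783,.006),(.4588,-.4079,.006)]))
E
```

```text
5.65 [ 0.4617 -0.3386  0.2012] [-0.3717  0.3468 -0.2225]
turn rz -0.00 (cur -2.7) shift [-0.12  0.01  4.7 ]
[[321.0531 142.8768]
 [321.0573 280.1268]]
```

View pics/w1.png

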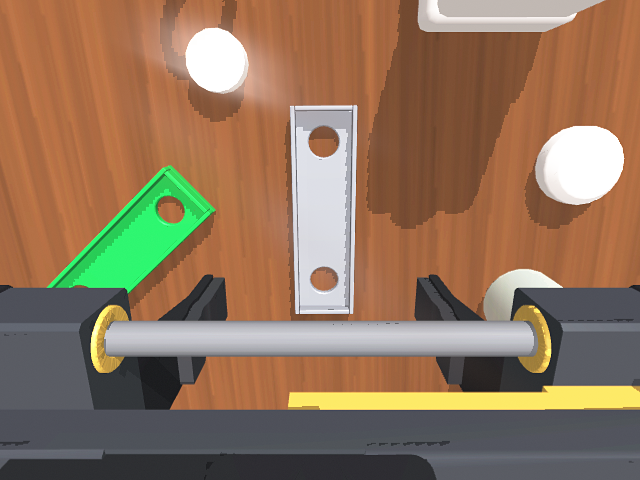

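Wrist view: long tier holes at (323.5,141.5) and (324,279), within about 3 px of prediction. The jar, at (525,300), needs a clearance check.

```bash
python3 - <<'E'
from h import *
o=robot.get_obs();W=cam('wrist',o)
h=plane(W,[(323.5,141.5),(324,279)],.006);print(h,h.mean(0))
print('jar',plane(cam('top'),[(494,168)],.1))
a=np.degrees(np.arctan2(*(h[0]-h[1])[[1,0]]))-90
go(*h.mean(0)[:2],.0125,a,o)
E
```

```text
[[ 0.4671 -0.2768  0.006 ]
 [ 0.4619 -0.4065  0.006 ]] [ 0.4645 -0.3416  0.006 ]
jar [[ 0.6569 -0.4394  0.1   ]]
turn rz -0.09 (cur -2.7) shift [-0.09  0.07  4.72]
```

jog_arm --motion '[-0.09, 0.06, 0.8, 0, 0, -0.09, -1, 0, 0, 1, 0, 0, 0, -1, 0, 0, 1, 0, 0, 0, -1, 0, 0, 1, 0, 0, 0, -1, 0, 0, 0.6, 0, 0, 0, -1, 0, 0, 0.3, 0, 0, 0, -1, 0, 0, 0, 0, 0, 0, -1]'

```text
time: 6.58
position: [0.4646, -0.3422, 0.0135]
tool_rot: [0.721, 0.693, 0.0, -0.0]
ft_force: [1.2, 0.3, 0.4]
grip_width: 0.0871
grip_force: 0.0
```

jog_arm --motion '[0, 0, 0, 0, 0, 0, 0.6, 0, 0, 0, 0, 0, 0, 0.6, 0, 0, 0, 0, 0, 0, 0.6, 0, 0, 0, 0, 0, 0, 0.6, 0, 0, 0, 0, 0, 0, 0.6]' --grip_force 25

```text
time: 7.2
position: [0.4645, -0.3432, 0.014]
tool_rot: [0.721, 0.693, -0.0, 0.0]
ft_force: [-0.1, 0.5, 3.7]
grip_width: 0.0559
grip_force: 25.0
```

jog_arm --motion '[0, 0, -0.3, 0, 0, 0, 0.6, 0, 0, -0.9, 0, 0, 0, 0.6, 0, 0, -1, 0, 0, 0, 0.6, 0, 0, -1, 0, 0, 0, 0.6, 0, 0, -1, 0, 0, 0, 0.6, 0, 0, -0.5, 0, 0, 0.19, 0.6]'

```text
time: 7.95
position: [0.4649, -0.3435, 0.2045]
tool_rot: [0.726, 0.688, -0.0, 0.002]
ft_force: [-0.5, 0.2, -1.1]
grip_width: 0.0558
grip_force: 25.0
```

jog_arm --motion '[0.6, 0.2, 0, 0, 0, 0, 0.6, 1, 0.4, 0, 0, 0, 0, 0.6, 1, 0.4, 0, 0, 0, 0, 0.6, 1, 0.4, 0, 0, 0, 0, 0.6, 1, 0.4, 0, 0, 0, 0, 0.6, 1, 0.4, 0, 0, 0, 0, 0.6, 1, 0.4, 0, 0, 0, 0, 0.6, 1, 0.3, 0, 0, 0, 0, 0.6, 0.6, 0.15, 0, 0, 0, 0, 0.6, 0.43, 0.05, 0, 0, 0, 0, 0.6, 0, 0, 0, 0, 0, 0, 0.6, 0, 0, 0, 0, 0, 0, 0.6]'

```text
time: 9.45
position: [0.6064, -0.0058, 0.2016]
tool_rot: [0.726, 0.688, -0.0, 0.0]
ft_force: [0.2, 0.8, -1.1]
grip_width: 0.0554
grip_force: 25.0
```

```bash
python3 - <<'E'
from h import *
o=robot.get_obs();print(o['time'],o['position'],o['ft_force'],o['grip_width']);im=robot.camera('wrist');cv2.imwrite('pics/w2.png',im)
go(.6068,-.0053,.2,-3.05,o)
E
```

```text
9.45 [ 0.6064 -0.0058  0.2016] [ 0.1699  0.8137 -1.1003] 0.055365269664061224
turn rz -0.01 (cur -3.1) shift [0.01 0.01 0.04]
```

View pics/w2.png

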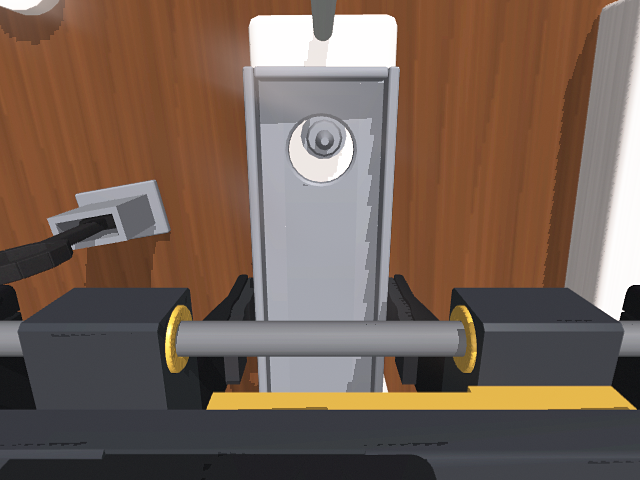

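Wrist view: hole centre at about (321,149), with the left pin tip inside it at about (323.5,138).

```bash
python3 - <<'E'
from h import *
o=robot.get_obs();W=cam('wrist',o)
p=plane(W,[(323.5,138)],.155)[0];h=plane(W,[(321,149)],.194)[0];print(p,h,p-h)
R=Ro.from_quat(o['tool_rot']).as_matrix();print('shift units',R.T@(p-h)/.04)
print('arm end wrist',plane(W,[(322,32)],.185), 'hole in tool',R.T@(h-o['position']))
E
```

```text
[0.6116 0.0631 0.155 ] [0.6101 0.0602 0.194 ] [ 0.0015  0.0029 -0.039 ]
shift units [0.0747 0.0333 0.975 ]
arm end wrist [[0.6129 0.1049 0.185 ]] hole in tool [ 0.0663 -0.      0.0076]
```

jog_arm --motion '[0.07, 0.03, 0.2, 0, 0, 0, 0.6, 0, 0, 0.5, 0, 0, 0, 0.6, 0, 0, 0.5, 0, 0, 0, 0.6, 0, 0, 0.5, 0, 0, 0, 0.6, 0, 0, 0.3, 0, 0, 0, 0.6, 0, 0, 0.3, 0, 0, 0, 0.6, 0, 0, 0, 0, 0, 0, 0.6]'

```text
time: 10.38
position: [0.6077, -0.0023, 0.1087]
tool_rot: [0.726, 0.688, -0.0, -0.001]
ft_force: [-0.4, 0.4, -0.6]
grip_width: 0.0559
grip_force: 25.0
```

jog_arm --motion '[0, 0, 0.3, 0, 0, 0, 0.6, 0, 0, 0.3, 0, 0, 0, 0.6, 0, 0, 0.2, 0, 0, 0, 0.6, 0, 0, 0.06, 0, 0, 0, 0.6, 0, 0, 0, 0, 0, 0, 0.6]'

```text
time: 11.0
position: [0.608, -0.0022, 0.0749]
tool_rot: [0.726, 0.688, -0.0, -0.0]
ft_force: [-0.1, 0.4, -1.2]
grip_width: 0.0561
grip_force: 25.0
```

jog_arm --motion '[0, 0, 0.03, 0, 0, 0, 0.6, 0, 0, 0, 0, 0, 0, 0.6, 0, 0, 0, 0, 0, 0, -0.6, 0, 0, 0, 0, 0, 0, -1, 0, 0, 0, 0, 0, 0, -1, 0, 0, 0, 0, 0, 0, -1, 0, 0, -0.5, 0, 0, 0, -1, 0, 0, -1, 0, 0, 0, -1, 0, 0, -1, 0, 0, 0, -1, 0, 0, -0.7, 0, 0, 0, -1, 0, 0, 0, 0, 0, 0, -1]'

```text
time: 12.38
position: [0.6098, -0.0025, 0.2046]
tool_rot: [0.726, 0.688, 0.002, 0.002]
ft_force: [-0.5, 0.0, -0.4]
grip_width: 0.0867
grip_force: 0.0
```

```bash
python3 - <<'E'
from h import *
o=robot.get_obs();print(o['time'],o['position'],o['ft_force'],o['grip_width'])
cv2.imwrite('pics/w3.png',robot.camera('wrist'))
h=np.array([[.4346,.4568],[.4583,.3292]]);d=h[0]-h[1]
go(*h.mean(0),.2,np.degrees(np.arctan2(d[1],d[0]))-90,o)
E
```

```text
12.375 [ 0.6098 -0.0025  0.2046] [-0.5294  0.0128 -0.417 ] 0.08673211407622604
turn rz -3.40 (cur -3.1) shift [10.47 -2.21  0.08]
```

View pics/w3.png

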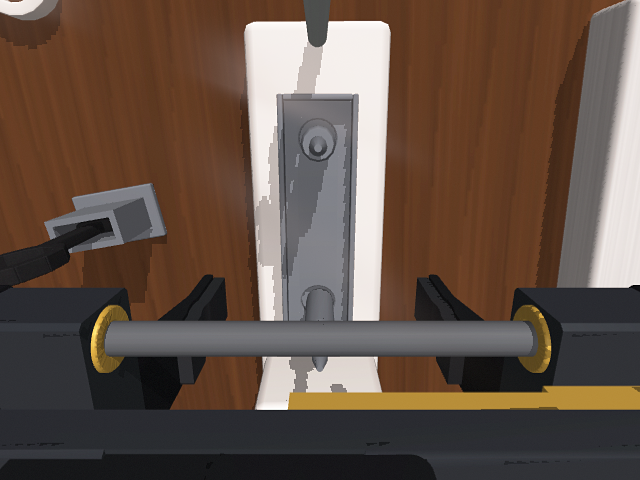

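The long tier sits around both pins on the lower step. Next is the short tier.

jog_arm --motion '[0, 0, -0.3, 0, 0, -1, -1, 0, 0, 0, 0, 0, -1, -1, 0, 0, 0, 0, 0, -1, -1, 0, -0.8, 0, 0, 0, -0.4, -1, 0, -0.8, 0, 0, 0, 0, -1, 0.5, -0.61, 0, 0, 0, 0, -1, 1, 0, 0, 0, 0, 0, -1, 1, 0, 0, 0, 0, 0, -1, 1, 0, 0, 0, 0, 0, -1, 1, 0, 0, 0, 0, 0, -1, 1, 0, 0, 0, 0, 0, -1, 1, 0, 0, 0, 0, 0, -1]'

```text
time: 13.92
position: [0.4721, 0.2391, 0.2121]
tool_rot: [0.639, 0.769, -0.002, -0.001]
ft_force: [0.7, -0.6, 0.2]
grip_width: 0.087
grip_force: 0.0
```

jog_arm --motion '[1, 0, 0.3, 0, 0, 0, -1, 1, 0, 0, 0, 0, 0, -1, 0.97, 0, 0, 0, 0, 0, -1, 0.5, 0, 0, 0, 0, 0, -1, 0, 0, 0, 0, 0, 0, -1, 0, 0, 0, 0, 0, 0, -1]'

```text
time: 14.68
position: [0.4482, 0.3733, 0.2014]
tool_rot: [0.64, 0.769, -0.001, 0.0]
ft_force: [-0.3, -1.1, 1.2]
grip_width: 0.0873
grip_force: 0.0
```

```bash
cat > w.py <<'E'
from h import *
# short tier from wrist picture: dark holes inside grey tray
o=robot.get_obs();print(o['time'],o['position']);im=robot.camera('wrist');cv2.imwrite('pics/w4.png',im)
W=cam('wrist',o);pr=proj(W,[(.4346,.4568,.006),(.4583,.3292,.006)]);print(pr)
H=cv2.cvtColor(im,cv2.COLOR_BGR2HSV)
brown=(H[...,1]>70)
pts=[]
for u,v in pr:
    u,v=int(u),int(v);r=20
    b=[(a,x+u-r,y+v-r) for a,x,y,*_ in blobs(brown[v-r:v+r,u-r:u+r],30)];print(b)
E
python3 w.py
```

```text
14.675 [0.4482 0.3733 0.2014]
[[323.1327 113.4026]
 [322.8904 256.0024]]
[(np.int32(232), np.float64(324.7), np.float64(111.1))]
[(np.int32(144), np.float64(323.6), np.float64(253.5))]
```

```bash
python3 - <<'E'
from h import *
o=robot.get_obs();h=plane(cam('wrist',o),[(324.7,111.1),(323.6,253.5)],.006);d=h[0]-h[1];print(h,np.linalg.norm(d))
go(*h.mean(0)[:2],.0125,np.degrees(np.arctan2(d[1],d[0]))-90,o)
E
```

```text
[[0.4359 0.4589 0.006 ]
 [0.4587 0.3317 0.006 ]] 0.1292354705737059
turn rz 0.07 (cur 10.5) shift [0.55 0.08 4.73]
```

jog_arm --motion '[0.55, 0.08, 0.5, 0, 0, 0.07, -1, 0, 0, 1, 0, 0, 0, -1, 0, 0, 1, 0, 0, 0, -1, 0, 0, 1, 0, 0, 0, -1, 0, 0, 0.8, 0, 0, 0, -1, 0, 0, 0.4, 0, 0, 0, -1, 0, 0, 0, 0, 0, 0, -1]'

```text
time: 15.6
position: [0.4478, 0.3961, 0.0136]
tool_rot: [0.642, 0.767, -0.0, -0.0]
ft_force: [0.9, -0.1, -0.1]
grip_width: 0.0873
grip_force: 0.0
```

jog_arm --motion '[0, 0, 0, 0, 0, 0, 0.6, 0, 0, 0, 0, 0, 0, 0.6, 0, 0, 0, 0, 0, 0, 0.6, 0, 0, 0, 0, 0, 0, 0.6, 0, 0, 0, 0, 0, 0, 0.6]' --grip_force 25

```text
time: 16.23
position: [0.4473, 0.3969, 0.0143]
tool_rot: [0.641, 0.767, 0.0, 0.0]
ft_force: [-0.2, -0.1, 2.0]
grip_width: 0.0557
grip_force: 25.0
```

```bash
python3 - <<'E'
from h import *
o=robot.get_obs();go(.6082,-.0018,.205,-3.05,o)
E
```

```text
turn rz 3.33 (cur 10.3) shift [-9.74  4.55 -4.77]
```

jog_arm --motion '[0, 0, -0.3, 0, 0, 0, 0.6, 0, 0, -0.9, 0, 0, 0, 0.6, 0, 0, -1, 0, 0, 1, 0.6, 0, 0, -1, 0, 0, 1, 0.6, 0, 0, -1, 0, 0, 1, 0.6, -0.5, 0.2, -0.8, 0, 0, 0.33, 0.6, -1, 0.3, 0, 0, 0, 0, 0.6, -1, 0.3, 0, 0, 0, 0, 0.6, -1, 0.3, 0, 0, 0, 0, 0.6, -1, 0.2, 0, 0, 0, 0, 0.6, -1, 0.2, 0, 0, 0, 0, 0.6, -1, 0.2, 0, 0, 0, 0, 0.6]'

```text
time: 17.73
position: [0.5016, 0.1324, 0.2144]
tool_rot: [0.726, 0.688, 0.0, 0.0]
ft_force: [0.8, -1.0, -1.5]
grip_width: 0.056
grip_force: 25.0
```

jog_arm --motion '[-1, 0.1, 0, 0, 0, 0, 0.6, -1, 0.3, 0, 0, 0, 0, 0.6, -0.7, 0.6, 0, 0, 0, 0, 0.6, -0.54, 0.6, 0, 0, 0, 0, 0.6, 0, 0.6, 0, 0, 0, 0, 0.6, 0, 0.5, 0, 0, 0, 0, 0.6, 0, 0.35, 0, 0, 0, 0, 0.6, 0, 0, 0, 0, 0, 0, 0.6, 0, 0, 0, 0, 0, 0, 0.6]'

```text
time: 18.85
position: [0.6155, -0.0019, 0.2138]
tool_rot: [0.726, 0.688, -0.001, -0.001]
ft_force: [0.3, 0.6, -1.4]
grip_width: 0.056
grip_force: 25.0
```

```bash
python3 - <<'E'
from h import *
o=robot.get_obs();print(o['time'],o['position'],o['ft_force'],o['grip_width']);im=robot.camera('wrist');cv2.imwrite('pics/w5.png',im)
go(.6082,-.0018,.2,-3.05,o)
z=o['position'][2];print(proj(cam('wrist',o),[(.6116,.0631,.155),(.6116,.0631,z-.008)]))
cv2.imwrite('pics/w5c.png',cv2.resize(im[60:260,220:420],None,fx=3,fy=3,interpolation=cv2.INTER_CUBIC))
E
```

```text
18.85 [ 0.6155 -0.0019  0.2138] [ 0.3013  0.6249 -1.3957] 0.05598661180521804
turn rz -0.00 (cur -3.1) shift [-0.01 -0.18  0.34]
[[307.2798 146.1638]
 [303.0709 153.0916]]
```

View pics/w5c.png

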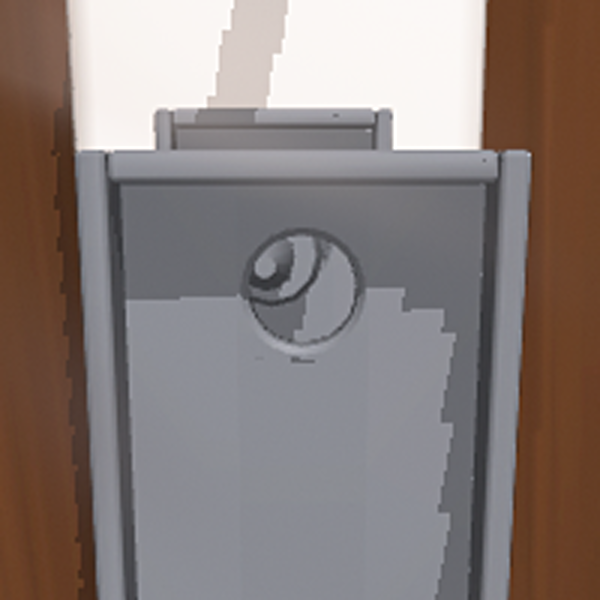

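Close-up: short tier hole centre at about (320.7,156.7) and pin tip at about (309.3,147.3).

```bash
python3 - <<'E'
from h import *
o=robot.get_obs();W=cam('wrist',o);z=o['position'][2]
p=plane(W,[(309.3,147.3)],.155)[0];h=plane(W,[(320.7,156.7)],z-.008)[0];R=Ro.from_quat(o['tool_rot']).as_matrix()
print(p,h,R.T@(p-h)/.04,'hole in tool',R.T@(h-o['position']))
E
```

```text
[0.6127 0.0624 0.155 ] [0.6187 0.0613 0.2058] [ 0.021  -0.1509  1.2713] hole in tool [ 0.0632 -0.0002  0.008 ]
```

jog_arm --motion '[0.03, -0.17, 0.4, 0, 0, 0, 0.6, 0, 0, 0.4, 0, 0, 0, 0.6, 0, 0, 0, 0, 0, 0, 0.6, 0, 0, 0.25, 0, 0, 0, 0.6, 0, 0, 0.2, 0, 0, 0, 0.6, 0, 0, 0.2, 0, 0, 0, 0.6, 0, 0, 0.15, 0, 0, 0, 0.6, 0, 0, 0, 0, 0, 0, 0.6]'

```text
time: 19.9
position: [0.6095, -0.0006, 0.1493]
tool_rot: [0.726, 0.688, -0.0, -0.001]
ft_force: [-0.1, 0.8, -0.9]
grip_width: 0.0561
grip_force: 25.0
```

jog_arm --motion '[0, 0, 0.2, 0, 0, 0, 0.6, 0, 0, 0.2, 0, 0, 0, 0.6, 0, 0, 0.08, 0, 0, 0, 0.6, 0, 0, 0, 0, 0, 0, 0.6]'

```text
time: 20.4
position: [0.6097, -0.0007, 0.1303]
tool_rot: [0.726, 0.688, -0.0, -0.0]
ft_force: [0.9, -0.5, -1.7]
grip_width: 0.0555
grip_force: 25.0
```

Lower the last millimetre, release, and retreat with a look.

jog_arm --motion '[0, 0, 0.03, 0, 0, 0, 0.6, 0, 0, 0, 0, 0, 0, 0.6, 0, 0, 0, 0, 0, 0, -0.6, 0, 0, 0, 0, 0, 0, -1, 0, 0, 0, 0, 0, 0, -1, 0, 0, 0, 0, 0, 0, -1, 0, 0, -0.5, 0, 0, 0, -1, 0, 0, -1, 0, 0, 0, -1, 0, 0, -1, 0, 0, 0, -1, 0, 0, -0.8, 0, 0, 0, -1, 0, 0, 0, 0, 0, 0, -1]'

```text
time: 21.78
position: [0.6117, -0.001, 0.2647]
tool_rot: [0.726, 0.688, 0.002, 0.003]
ft_force: [0.2, -0.6, -0.0]
grip_width: 0.087
grip_force: 0.0
```

```bash
python3 - <<'E'
from h import *
o=robot.get_obs();print(o['time'],o['position'])
w=robot.camera('wrist');s=robot.camera('side');cv2.imwrite('pics/s6.png',s);cv2.imwrite('pics/w6.png',w)
b=cv2.resize(s[160:310,200:400],None,fx=2.2,fy=2.2);b=cv2.resize(b,(440,330))
a=cv2.resize(w,(440,330));cv2.imwrite('pics/c6.png',np.hstack([cv2.resize(w[:,160:480],(340,510)),cv2.resize(s[160:320,200:340],(446,510),interpolation=cv2.INTER_CUBIC)]))
E
```

```text
21.775 [ 0.6117 -0.001   0.2647]
```

View pics/c6.png

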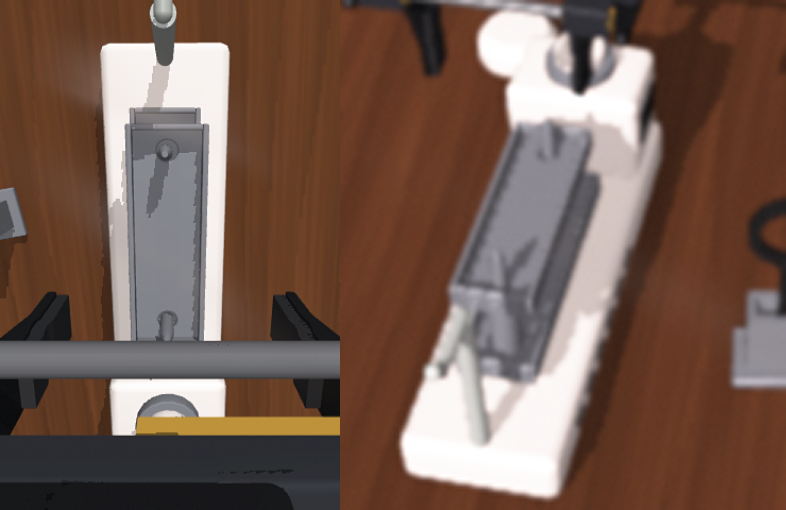

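Both tiers are seated, the short one above the long one, with all pin tips showing through. Next I turn for the spoon.

jog_arm --motion '[0, 0, 0, 0, 0, 1, -1, 0, 0, 0, 0, 0, 1, -1, 0, 0, 0, 0, 0, 1, -1, 0, 0, 0, 0, 0, 1, -1, 0, 0, 0, 0, 0, 1, -1, 0, 0, 0, 0, 0, 1, -1, 0, 0, 0, 0, 0, 1, -1, 0, 0, 0, 0, 0, 1, -1, 0, 0, 0, 0, 0, 1, -1, 0, 0, 0, 0, 0, 1, -1, 0, 0, 0, 0, 0, 1, -1, 0, 0, 0, 0, 0, 1, -1]'

```text
time: 23.38
position: [0.6086, -0.0005, 0.2591]
tool_rot: [0.943, 0.332, -0.002, -0.001]
ft_force: [-0.2, 0.0, -0.3]
grip_width: 0.0869
grip_force: 0.0
```

jog_arm --motion '[0, 0, 0, 0, 0, 1, -1, 0, 0, 0, 0, 0, 1, -1, 0, 0, 0, 0, 0, 1, -1, 0, 0, 0, 0, 0, 1, -1, 0, 0, 0, 0, 0, 1, -1, 0, 0, 0, 0, 0, 1, -1, 0, 0, 0, 0, 0, 1, -1, -1, 0, 0, 0, 0, 1, -1, -1, -0.3, 0, 0, 0, 0, -1, -1, -0.3, 0, 0, 0, 0, -1, -1, 0, 0, 0, 0, 0, -1, -0.7, 0, 0, 0, 0, 0, -1]'

```text
time: 24.88
position: [0.4175, -0.0017, 0.2598]
tool_rot: [0.998, 0.06, -0.002, -0.001]
ft_force: [0.1, 0.7, 0.4]
grip_width: 0.087
grip_force: 0.0
```

jog_arm --motion '[0, 0, 0, 0, 0, 0, -1, 0, 0, 0, 0, 0, 0, -1]'

```text
time: 25.12
position: [0.4216, -0.0024, 0.2611]
tool_rot: [0.998, 0.06, 0.0, -0.0]
ft_force: [0.0, 0.7, -0.7]
grip_width: 0.0869
grip_force: 0.0
```

```bash
python3 - <<'E'
from h import *
o=robot.get_obs();print(o['time'],o['position'],o['q'])
w=robot.camera('wrist');cv2.imwrite('pics/w7.png',w);cv2.imwrite('pics/t7.png',robot.camera('top'))
go(.4218,.0001,.26,-83.2,o);W=cam('wrist',o)
print('pred top, centre',proj(W,[(.4218,.0001,.168),(.4218,.0001,.138),(.4218,.0001,.004)]))
V=w.max(2);S=cv2.cvtColor(w,cv2.COLOR_BGR2HSV)[...,1]
print([tuple(map(float,b)) for b in blobs(V<45,60)])
E
```

```text
25.125 [ 0.4216 -0.0024  0.2611] [-0.2723  0.2114  1.8791  0.0002  1.051   1.1779]
turn rz 0.03 (cur -83.1) shift [ 0.01 -0.06  0.03]
pred top, centre [[316.5558 241.9244]
 [316.9306 230.0517]
 [317.9681 197.1866]]
[(472.0, 536.4, 80.0, 504.0, 73.0, 67.0, 15.0), (99.0, 317.5, 188.2, 310.0, 183.0, 13.0, 24.0), (1577.0, 201.2, 303.3, 158.0, 275.0, 69.0, 46.0), (715.0, 452.8, 301.0, 429.0, 275.0, 55.0, 46.0), (63.0, 4.2, 287.7, 0.0, 285.0, 13.0, 8.0), (5012.0, 130.1, 373.7, 79.0, 288.0, 103.0, 122.0), (214.0, 196.9, 365.6, 191.0, 357.0, 15.0, 26.0), (1789.0, 490.3, 376.5, 459.0, 357.0, 83.0, 35.0), (10556.0, 222.5, 467.2, 0.0, 452.0, 436.0, 28.0)]
```

View pics/w7.png

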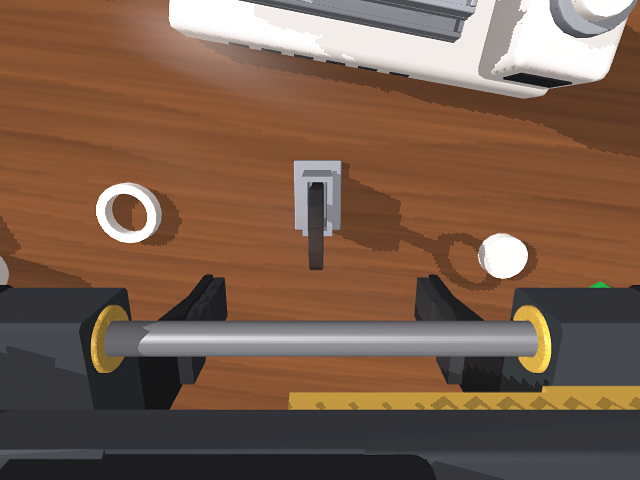

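Spoon loop is seen edge-on and aligned with the tool: columns 308–324, rows about 183–269. This was my last picture, so the rest is by numbers.

```bash
python3 - <<'E'
from h import *
o=robot.get_obs();W=cam('wrist',o)
th=np.linspace(0,2*np.pi,200);ux=np.array([np.cos(np.radians(6.8)),np.sin(np.radians(6.8)),0])
for dx in(-.006,-.003,0,.003,.006):
    c=np.array([.4218,.0001,.138])+ux*dx
    p=proj(W,c+.03*np.cos(th)[:,None]*ux+.03*np.sin(th)[:,None]*[0,0,1]);print(dx,p[:,1].min(),p[:,1].max(),p[p[:,1].argmax()])
im=cv2.imread('pics/w7.png');m=im.max(2)<75
for r in(215,225,235,245,255,262,266,268,270,272): 
    c=np.where(m[r,295:345])[0]+295; print(r,c.min() if len(c) else 0,c.max() if len(c) else 0,len(c))
E
```

```text
-0.006 197.87396312404738 278.7515812082827 [316.7045 278.7516]
-0.003 193.8505807806619 274.95621269050133 [316.7044 274.9562]
0 189.7908103742691 271.1462224933849 [316.7147 271.1462]
0.003 185.70709848193013 267.31881892260265 [316.7146 267.3188]
0.006 181.59889179359232 263.46883749107593 [316.7146 263.4688]
215 308 323 16
225 308 323 16
235 309 322 14
245 309 322 12
255 309 322 14
262 309 322 14
266 309 322 14
268 310 322 13
270 0 0 0
272 0 0 0
```

jog_arm --motion '[0.04, -0.06, 0.5, 0, 0, 0, 0, 0, 0, 0.8, 0, 0, 0, 0.3, 0, 0, 0.6, 0, 0, 0, 0.3, 0, 0, 0.3, 0, 0, 0, 0.3, 0, 0, 0, 0, 0, 0, 0.3, 0, 0, 0, 0, 0, 0, 0.3]'

```text
time: 25.98
position: [0.423, 0.0001, 0.1741]
tool_rot: [0.998, 0.06, 0.001, 0.0]
ft_force: [0.1, 0.1, -0.1]
grip_width: 0.0357
grip_force: 0.0
```

```bash
python3 - <<'E'
from h import *
go(.4233,.0003,.1725,-83.2)
E
```

```text
turn rz 0.03 (cur -83.1) shift [ 0.01 -0.    0.04]
```

jog_arm --motion '[0, 0, 0.04, 0, 0, 0, 0.3, 0, 0, 0, 0, 0, 0, 0.7, 0, 0, 0, 0, 0, 0, 1, 0, 0, 0, 0, 0, 0, 1, 0, 0, 0, 0, 0, 0, 1, 0, 0, 0, 0, 0, 0, 1]' --grip_force 20

```text
time: 26.72
position: [0.4223, 0.0002, 0.1721]
tool_rot: [0.998, 0.06, 0.0, 0.0]
ft_force: [1.1, -0.1, 1.6]
grip_width: 0.0095
grip_force: 20.0
```

jog_arm --motion '[0, 0, -0.3, 0, 0, 0, 1, 0, 0, -0.7, 0, 0, 0, 1, 0, 0, -0.7, 0, 0, 0, 1, 0, 0, -0.3, 0, 0, 0.8, 1, 0, -0.5, 0, 0, 0, 0.8, 1, 0, -0.8, 0, 0, 0, 0.86, 1, 0, -0.8, 0, 0, 0, 0, 1, 0, -0.8, 0, 0, 0, 0, 1, 0.3, -0.8, 0, 0, 0, 0, 1, 0.6, -0.8, 0, 0, 0, 0, 1, 0.8, -0.8, 0, 0, 0, 0, 1, 0.8, -0.5, 0, 0, 0, 0, 1]'

```text
time: 28.22
position: [0.5301, 0.2285, 0.2526]
tool_rot: [1.0, -0.025, 0.0, -0.0]
ft_force: [-0.4, -0.2, -1.1]
grip_width: 0.0096
grip_force: 20.0
```

jog_arm --motion '[0.8, 0, 0, 0, 0, 0, 1, 0.7, 0, 0, 0, 0, 0, 1, 0.4, 0, 0, 0, 0, 0, 1, 0.2, 0, 0, 0, 0, 0, 1, 0, 0, 0, 0, 0, 0, 1, 0, 0, 0, 0, 0, 0, 1, 0, 0, 0, 0, 0, 0, 1]'

```text
time: 29.1
position: [0.6127, 0.2228, 0.2521]
tool_rot: [1.0, -0.025, -0.0, 0.0]
ft_force: [-0.7, 0.9, -1.6]
grip_width: 0.0095
grip_force: 20.0
```

```bash
python3 - <<'E'
from h import *
o=robot.get_obs();print(o['time'],o['position'],o['ft_force'],o['grip_width'])
c=np.array([.609,-.0022]);v=np.array([.0532,.9986])
go(*(c+v*.225),.218,-93.05,o)
w=robot.camera('wrist');t=robot.camera('top');s=robot.camera('side')
for n,i in(('w8',w),('t8',t),('s8',s)):cv2.imwrite(f'pics/{n}.png',i)
# blob of the dark spoon in side view, top view and expected positions
S=cam('side');P=o['position'];print('expect side: loop centre, underside',proj(S,[P-[0,0,.034],P-[0,0,.164]]))
g=s.max(2)<60;u0,v0=proj(S,[P-[0,0,.164]])[0].astype(int);print([tuple(map(float,b)) for b in blobs(g,40) if abs(b[1]-u0)<60 and abs(b[2]-v0)<100])
e=proj(S,[np.r_[c+v*.19,.19],np.r_[c+v*.14,.178]]);print('arm expect side',e,proj(cam('top'),[np.r_[c+v*.19,.19],np.r_[c+v*.14,.178]]))
E
```

```text
29.1 [0.6127 0.2228 0.2521] [-0.7101  0.881  -1.6448] 0.009543391464898075
turn rz 0.04 (cur -92.9) shift [ 0.21 -0.    0.85]
expect side: loop centre, underside [[225.2947 280.0343]
 [233.0492 320.6193]]
[(4872.0, 213.3, 245.8, 174.0, 190.0, 80.0, 134.0)]
arm expect side [[228.5493 274.053 ]
 [237.0249 258.1122]] [[239.4881 176.3777]
 [261.6469 178.4806]]
```

jog_arm --motion '[0.21, 0, 0.3, 0, 0, 0, 1, 0, 0, 0.4, 0, 0, 0, 1, 0, 0, 0.15, 0, 0, 0, 1, 0, 0, 0, 0, 0, 0, 1, 0, 0.2, 0, 0, 0, 0, 1, 0, 0.3, 0, 0, 0, 0, 1, 0, 0.3, 0, 0, 0, 0, 1, 0, 0.3, 0, 0, 0, 0, 1, 0, 0, 0, 0, 0, 0, 1]'

```text
time: 30.38
position: [0.6197, 0.1769, 0.2181]
tool_rot: [1.0, -0.026, 0.0, 0.0]
ft_force: [-0.0, 0.7, -0.9]
grip_width: 0.0102
grip_force: 20.0
```

jog_arm --motion '[0, 0.25, 0, 0, 0, 0, 1, 0, 0.19, 0, 0, 0, 0, 1, 0, 0, 0, 0, 0, 0, 1, 0, 0, 0.25, 0, 0, 0, 1, 0, 0, 0.2, 0, 0, 0, 1, 0, 0, 0, 0, 0, 0, 1, 0, 0, 0, 0, 0, 0, 1]'

```text
time: 31.25
position: [0.6187, 0.1609, 0.1998]
tool_rot: [1.0, -0.025, -0.0, 0.0]
ft_force: [-1.3, -0.6, -1.4]
grip_width: 0.0096
grip_force: 20.0
```

jog_arm --motion '[0, 0.05, 0.08, 0, 0, 0, 1, 0, 0, 0.06, 0, 0, 0, 1, 0, 0, 0, 0, 0, 0, 1, 0, 0, 0, 0, 0, 0, 1]'

```text
time: 31.75
position: [0.6186, 0.1587, 0.1944]
tool_rot: [1.0, -0.025, 0.0, -0.0]
ft_force: [-0.4, 0.3, -0.5]
grip_width: 0.0094
grip_force: 20.0
```

jog_arm --motion '[0, 0, 0.03, 0, 0, 0, 1, 0, 0, 0, 0, 0, 0, 1, 0, 0, 0, 0, 0, 0, 0.68, 0, 0, 0, 0, 0, 0, 0.68, 0, 0, 0, 0, 0, 0, 0.68]'

```text
time: 32.38
position: [0.6186, 0.1587, 0.1932]
tool_rot: [1.0, -0.025, 0.0, -0.0]
ft_force: [0.4, -0.6, -0.1]
grip_width: 0.0137
grip_force: 0.0
```

Released; rise slowly and check the spoon stays.

jog_arm --motion '[0, 0, -0.1, 0, 0, 0, 0.68, 0, 0, -0.2, 0, 0, 0, 0.66, 0, 0, -0.3, 0, 0, 0, 0.6, 0, 0, -0.6, 0, 0, 0, 0.6, 0, 0, -1, 0, 0, 0, 0.6, 0, 0, 0, 0, 0, 0, 1, 0, 0, 0, 0, 0, 0, 1]'

```text
time: 33.25
position: [0.6182, 0.1587, 0.2814]
tool_rot: [1.0, -0.025, 0.0, 0.0]
ft_force: [0.0, 0.4, -0.2]
grip_width: 0.0053
grip_force: 0.0
```

```bash
python3 - <<'E'
from h import *
o=robot.get_obs();print(o['time'],o['position'],o['ft_force'])
s=robot.camera('side');w=robot.camera('wrist');t=robot.camera('top')
for n,i in(('w9',w),('t9',t),('s9',s)):cv2.imwrite(f'pics/{n}.png',i)
S=cam('side');c=np.array([.609,-.0022]);v=np.array([.0532,.9986])
L=np.r_[c+v*.161,.158];pr=proj(S,[L,L-[0,0,.13],L-[0,0,.08],L+[0,0,.03]]);print('side expected centre, under, stem, top',pr)
W=cam('wrist',o);pw=proj(W,[L,L-[0,0,.13],L+[0,0,.03]]);print('wrist expected',pw)
for nm,im in(('s',s),('w',w)):
    print(nm,[tuple(map(float,b)) for b in blobs(im.max(2)<75,60) if (nm=='w' and b[2]<330) or (abs(b[1]-pr[0,0])<60 and abs(b[2]-pr[0,1])<80)])
b=robot.calibration  # noqa
# dark diff vs initial in side view
d=(cv2.absdiff(s,cv2.imread('pics/side0.png')).max(2)>40)&(s.max(2)<75)
print('newdark',[tuple(map(float,x)) for x in blobs(d,60) if x[1]<330])
E
```

```text
33.25 [0.6182 0.1587 0.2814] [ 0.0085  0.3519 -0.2487]
side expected centre, under, stem, top [[234.9006 272.8206]
 [241.205  310.8516]
 [238.9108 297.0372]
 [233.2769 262.9905]]
wrist expected [[320.4499 231.3968]
 [320.3957 198.8449]
 [320.4699 243.3947]]
s [(4984.0, 213.9, 202.1, 152.0, 148.0, 106.0, 145.0), (615.0, 236.8, 285.7, 218.0, 261.0, 32.0, 54.0), (114.0, 203.4, 335.8, 190.0, 327.0, 20.0, 25.0)]
w [(517.0, 320.8, 205.3, 313.0, 186.0, 15.0, 49.0), (116.0, 319.2, 266.1, 314.0, 258.0, 14.0, 14.0), (18068.0, 342.1, 320.1, 137.0, 275.0, 503.0, 117.0), (750.0, 11.2, 306.3, 0.0, 285.0, 55.0, 38.0), (83.0, 260.5, 343.6, 253.0, 336.0, 20.0, 19.0)]
newdark [(109.0, 304.7, 25.9, 302.0, 17.0, 9.0, 20.0), (149.0, 326.5, 84.5, 318.0, 73.0, 26.0, 24.0), (1127.0, 194.1, 106.4, 172.0, 88.0, 44.0, 37.0), (86.0, 229.4, 131.1, 222.0, 126.0, 13.0, 13.0), (3538.0, 218.1, 194.2, 184.0, 149.0, 74.0, 97.0), (94.0, 236.9, 208.5, 231.0, 202.0, 12.0, 16.0), (552.0, 238.0, 287.0, 220.0, 263.0, 30.0, 51.0), (1163.0, 305.3, 458.3, 288.0, 431.0, 32.0, 49.0)]
```

The spoon hangs on the arm where expected: side-view blob at rows 261–315 matches the prediction. Now the button.

jog_arm --motion '[0, 0.5, 0, 0, 0, 0, 1, 0, 1, 0, 0, 0, 0, 1, 0, 1, 0, 0, 0, 0, 1, 0, 1, 0, 0, 0, 0, 1, 0, 1, 0, 0, 0, 0, 1, 0, 1, 0, 0, 0, 0, 1, 0, 1, 0, 0, 0, 0, 1, 0, 1, 0.5, 0, 0, 0, 1, 0, 0.5, 0.8, 0, 0, 0, 1, 0, 0, 0.8, 0, 0, 0, 1, 0, 0, 0.5, 0, 0, 0, 1, 0, 0, 0, 0, 0, 0, 1]'

```text
time: 34.9
position: [0.6002, -0.1614, 0.1748]
tool_rot: [1.0, -0.026, -0.003, -0.001]
ft_force: [-0.1, -0.5, 0.9]
grip_width: 0.0007
grip_force: 0.0
```

```bash
python3 - <<'E'
from h import *
o=robot.get_obs();print(o['time'],o['position'],o['ft_force'],o['grip_width']);go(.6006,-.1603,.15,-93.05,o)
E
```

```text
34.9 [ 0.6002 -0.1614  0.1748] [-0.0791 -0.4543  0.8903] 0.0007006909759429986
turn rz 0.02 (cur -93.0) shift [ 0.01 -0.03  0.62]
```

jog_arm --motion '[0, -0.03, 0.3, 0, 0, 0, 1, 0, 0, 0.15, 0, 0, 0, 1, 0, 0, 0, 0, 0, 0, 1, 0, 0, 0, 0, 0, 0, 1]'

```text
time: 35.4
position: [0.6027, -0.1597, 0.1596]
tool_rot: [1.0, -0.025, 0.0, 0.0]
ft_force: [-0.2, -0.6, -0.0]
grip_width: 0.0008
grip_force: 0.0
```

jog_arm --motion '[0, 0, 0.05, 0, 0, 0, 1, 0, 0, 0.05, 0, 0, 0, 1, 0, 0, 0, 0, 0, 0, 1]'

```text
time: 35.78
position: [0.6022, -0.1596, 0.155]
tool_rot: [1.0, -0.025, -0.0, -0.0]
ft_force: [0.5, -0.4, 0.4]
grip_width: 0.0005
grip_force: 0.0
```

jog_arm --motion '[0, 0, 0.1, 0, 0, 0, 1, 0, 0, 0.08, 0, 0, 0, 1, 0, 0, 0, 0, 0, 0, 1]'

```text
time: 36.15
position: [0.6027, -0.1598, 0.1483]
tool_rot: [1.0, -0.025, 0.0, 0.0]
ft_force: [-1.0, -0.5, 4.5]
grip_width: 0.0004
grip_force: 2.1
```

jog_arm --motion '[0, 0, 0.05, 0, 0, 0, 1, 0, 0, 0.03, 0, 0, 0, 1, 0, 0, 0, 0, 0, 0, 1]'

```text
time: 36.52
position: [0.6028, -0.1598, 0.1473]
tool_rot: [1.0, -0.025, 0.001, 0.0]
ft_force: [-2.3, 1.6, 15.1]
grip_width: 0.0004
grip_force: 7.2
```

jog_arm --motion '[0, 0, 0.04, 0, 0, 0, 1, 0, 0, 0, 0, 0, 0, 1]'

```text
time: 36.78
position: [0.6028, -0.1598, 0.1471]
tool_rot: [1.0, -0.025, 0.001, 0.001]
ft_force: [-5.9, 2.1, 22.5]
grip_width: 0.0003
grip_force: 10.7
```

jog_arm --motion '[0, 0, -0.16, 0, 0, 0, 1, 0, 0, 0, 0, 0, 0, 1, 0, 0, 0, 0, 0, 0, 1]'

```text
time: 37.15
position: [0.6028, -0.1599, 0.1494]
tool_rot: [1.0, -0.025, 0.0, 0.0]
ft_force: [0.9, -0.4, 3.5]
grip_width: 0.0008
grip_force: 1.8
```

jog_arm --motion '[0, 0, -0.04, 0, 0, 0, 1, 0, 0, 0, 0, 0, 0, 1, 0, 0, 0, 0, 0, 0, 1]'

```text
time: 37.52
position: [0.6028, -0.1599, 0.151]
tool_rot: [1.0, -0.025, 0.0, 0.0]
ft_force: [1.7, -0.5, 3.3]
grip_width: 0.0005
grip_force: 1.4
```

jog_arm --motion '[0, 0, -0.03, 0, 0, 0, 1, 0, 0, 0, 0, 0, 0, 1, 0, 0, 0, 0, 0, 0, 1]'

```text
time: 37.9
position: [0.6022, -0.1597, 0.1523]
tool_rot: [1.0, -0.025, -0.0, 0.0]
ft_force: [0.2, 0.5, 1.5]
grip_width: 0.0006
grip_force: 1.0
```

The force falls gradually over about 6 mm, as a spring would, and reached a hard stop at 22 N. The button was pressed fully, so I retreat.

jog_arm --motion '[0, 0, -0.5, 0, 0, 0, 1, 0, 0, -1, 0, 0, 0, 1, 0, 0, -1, 0, 0, 0, 1, 0, 0, 0, 0, 0, 0, 1, 0, 0, 0, 0, 0, 0, 1, 0, 0, 0, 0, 0, 0, 1]'

```text
time: 38.65
position: [0.601, -0.1591, 0.2503]
tool_rot: [1.0, -0.025, -0.002, -0.001]
ft_force: [-0.6, 0.7, -0.0]
grip_width: 0.0008
grip_force: 0.0
```

```bash
python3 - <<'E'
from h import *
o=robot.get_obs();s=robot.camera('side');print(o['time'],o['position'],o['ft_force'])
print([tuple(map(float,b)) for b in blobs(s.max(2)<75,60) if 200<b[1]<265 and 240<b[2]<340])
a=cv2.imread('pics/s9.png');print('change around tiers/spoon',cv2.absdiff(a,s)[235:330,215:290].max(2).mean())
robot.hand_in()
E
```

```text
38.65 [ 0.601  -0.1591  0.2503] [-0.609   0.735  -0.0039]
[(657.0, 236.4, 285.1, 218.0, 261.0, 32.0, 54.0), (168.0, 203.0, 336.3, 189.0, 326.0, 21.0, 29.0)]
change around tiers/spoon 11.994526315789473
the job is handed in; nothing more can be done
```

I handed the job in at about 39 s: both tiers are on their steps, the spoon hangs by its loop on the arm, and the button was pressed to its stop and released; after the press I re-checked only the spoon's position, and I didn't check the bystanders at the end.

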